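# Collate the paraffin blocks with their slides

### The job

Move the row of paraffin blocks from the black chilled tray to the light grey collating tray, so that they lie in the same order as the slides there: each block goes in the pocket at the coloured end of the slide of its own colour. Leave every block wax face down as it is now, lying flat on the floor of its pocket and lengthwise in line with its slide, and do not disturb the slide box or the jar.

Things in the scene. Friction and masses are not known exactly. Their poses are not given: they have to be found in the camera images.
- block_green: Loose tissue block, wax face down, 20 g, 40 x 28 x 14 mm: cream wax (24 mm wide) below, green cassette (28 mm wide, 6.5 to 14 mm up) above, to be gripped across its width. Origin: centre of underside; x along the length (sloped writing end at -x), z up. Starts in a row at 66 mm pitch on the black chilled tray, underside 9 mm above the table, in a pocket with walls 3 mm high.
- block_yellow: Loose tissue block, wax face down, 20 g, 40 x 28 x 14 mm: cream wax (24 mm wide) below, yellow cassette (28 mm wide, 6.5 to 14 mm up) above, to be gripped across its width. Origin: centre of underside; x along the length (sloped writing end at -x), z up. Starts in a row at 66 mm pitch on the black chilled tray, underside 9 mm above the table, in a pocket with walls 3 mm high.
- block_pink: Loose tissue block, wax face down, 20 g, 40 x 28 x 14 mm: cream wax (24 mm wide) below, pink cassette (28 mm wide, 6.5 to 14 mm up) above, to be gripped across its width. Origin: centre of underside; x along the length (sloped writing end at -x), z up. Starts in a row at 66 mm pitch on the black chilled tray, underside 9 mm above the table, in a pocket with walls 3 mm high.
- block_blue: Loose tissue block, wax face down, 20 g, 40 x 28 x 14 mm: cream wax (24 mm wide) below, blue cassette (28 mm wide, 6.5 to 14 mm up) above, to be gripped across its width. Origin: centre of underside; x along the length (sloped writing end at -x), z up. Starts in a row at 66 mm pitch on the black chilled tray, underside 9 mm above the table, in a pocket with walls 3 mm high.
- slide_green: Glass slide, 76 x 26 x 1.2 mm, fixed in the light grey collating tray. Origin: centre of underside, 9 mm above the table; x points to its green end. Its block pocket lies beyond that end: centre 71 mm from the origin along +x, 56 mm long (x), 44 mm wide, floor level with the slide's underside, walls 3 mm high (tray top 12 mm above the table). Pockets are at 66 mm pitch.
- slide_yellow: Glass slide, 76 x 26 x 1.2 mm, fixed in the light grey collating tray. Origin: centre of underside, 9 mm above the table; x points to its yellow end. Its block pocket lies beyond that end: centre 71 mm from the origin along +x, 56 mm long (x), 44 mm wide, floor level with the slide's underside, walls 3 mm high (tray top 12 mm above the table). Pockets are at 66 mm pitch.
- slide_pink: Glass slide, 76 x 26 x 1.2 mm, fixed in the light grey collating tray. Origin: centre of underside, 9 mm above the table; x points to its pink end. Its block pocket lies beyond that end: centre 71 mm from the origin along +x, 56 mm long (x), 44 mm wide, floor level with the slide's underside, walls 3 mm high (tray top 12 mm above the table). Pockets are at 66 mm pitch.
- slide_blue: Glass slide, 76 x 26 x 1.2 mm, fixed in the light grey collating tray. Origin: centre of underside, 9 mm above the table; x points to its blue end. Its block pocket lies beyond that end: centre 71 mm from the origin along +x, 56 mm long (x), 44 mm wide, floor level with the slide's underside, walls 3 mm high (tray top 12 mm above the table). Pockets are at 66 mm pitch.
- slide_box: Closed slide box, white with a grey lid, 82 x 98 x 34 mm, 0.35 kg, standing loose beyond the trays. Origin: centre of its underside. A bystander.
- jar: Small brown glass jar with a black cap, 52 mm across, 72 mm high, 0.18 kg, standing loose beyond the trays. Origin: centre of its underside. A bystander.
There are look-alikes about, which are no part of the job. There is more than one size of the block_blue; the job needs the larger.

How it is judged:
By the outcome, as a careful person would: the job done as asked, in the order asked, and still so for the second after the job is handed in, with the robot touching nothing.
It also fails if it takes over 104 s, if anything falls off the work surface, if the arm or the gripper's body presses on something with over 40 N, if the wrist force passes 120 N, or if a joint passes its speed limit or range.

### The arm

A 6-joint arm with a two-finger parallel gripper is mounted at the origin on the work surface. World frame = base frame: x ahead of the robot, y to its left, z up, the work surface at z = 0. Lengths are in m, angles in rad, forces in N, time in s.
With the tool pointing down it reaches from about 0.275 to 0.825 m from the base axis. Payload 5.2 kg.
Tool frame: the origin (TCP) lies where the fingers leave the gripper's body, on its centre line; the fingertips stand 84 mm ahead of it and the grasp point (between the pads) lies 65 mm ahead of it (r.hold_point_z is the distance from the TCP to the grasp point, in m); x points along the fingers, y is the direction in which the jaws open and shut, and the axes are right-handed (so a half turn about x gives the same grasp; the last joint's range is limited). The gripper opens to 93 mm and grips with 3 to 60 N. Pads are 15 mm wide; open, the fingers measure 128 mm over their backs; the gripper's body (75 mm by 188 mm) begins 65 mm behind the grasp point.
Start: joints at [-0.203, 0.259, 1.535, -0, 1.348, -0.203], TCP at [0.55, 0, 0.303] pointing down, gripper open.
Joint ranges: [-3.14, 3.14], [-0.91, 2.08], [0.19, 2.58], [-1.22, 4.36], [0.22, 2.71], [-3.12, 3.12]. Speed limits (rad/s): [2.57, 2.57, 3.14, 3.14, 3.14, 3.14].

### API

Orientations are given as a unit quaternion [w, x, y, z].
In Python, from cell import r, optics gives the robot as it stands.
- The arm moves only by the tool move_arm, never from a script. Its argument "rows" is a list of rows, each a list of 3 entries, a list of its own where there are three numbers: the shift along the tool's x, y, z in cm, then the turn about the tool's x in rad, then the opening, from 0 (shut) to 1 (fully open). In form: [[[x, y, z], turn, gripper], ...]. A call has 1 to 8 rows; each row shifts and turns the commanded pose from where the row before left it, along the tool's axes as they then stand; what a row does not reach is not made up. A row lasts 1/10 s, in which the tool goes at most 50 mm and 8.59 degrees, less where a joint would pass 70% of its speed; a pose out of reach is approached as far as the arm can. A call with a gripper value outside its range is refused whole. The fingers move at their own pace and stop on an object; "force" is the grip in N (left out, the last holds). Time passes only in rows, so rows that do not move let the fingers close. It gives the time, the measured TCP pose, the force and the opening at its end, in the units of the state.
- r.observe(): the state, without advancing time (a new reading comes with each control period).
- optics.capture(name): name is "scene" or "side" or "wrist"; returns (picture, depth): 400x640x3 uint8, blue, green, red; 400x640 float32, m along the optical axis (not along the pixel's ray), 0 where there is no reading.
- optics.camera_info(name): a dict with "intrinsics" (3x3 intrinsics, pixels), "R" (3x3) and "t" (3): a world point X has camera coordinates R X + t. Camera axes: x right, y down, z forward; pixel columns grow to the right and rows downward; lengths in m; the calibration is good to about 2 mm. A picture is of the moment at which its call begins: read the wrist's pose just before it. camera_info takes no time and is no camera call; for the wrist camera it gives the pose at the moment of the call.
- r.sign_off(): hands the job in, once; it reports no verdict.
The state is a dict: "time_s": time; "joints": joint angles; "qd": joint speeds; "joint_efforts": joint torques, N m; "tool_pos": TCP position; "eef_rot": TCP orientation; "wrist_force": force on the tool from outside, world axes, zero at the start; "moment": the same for the moment, N m; "gripper_width": finger opening in m.
Only numpy, scipy, OpenCV 4.12 (cv2) and the standard library are available. Lean on these libraries where they do the work, as an engineer would, in place of code of your own. Each camera call takes 0.05 s, during which the arm holds its last target.

## Working session

There is one attempt and no reset: what is moved stays moved. The work goes in short steps, Python scripts to look and compute and a tool call to move; the robot and the scene stay as the last step left them, time stands still between calls to the robot, and variables do not carry over. Pictures are saved under pics/ and viewed, and the job is handed in when it is done.

Besides the shell and the picture viewer there is one more tool, called after "Emit:" as name(argument=value, ...) on one line, values as JSON. move_arm: Moves the arm, as the interface text tells. Its arguments: {"type":"object","properties":{"rows":{"type":"array","items":{"type":"array"}},"force":{"type":"number"}},"required":["rows"]}

```bash
ls -la && mkdir -p pics
python3 - <<'E'
from cell import r, optics
import cv2, numpy as np
print(r.observe())
print(r.hold_point_z)
for n in ["scene","side","wrist"]:
    ci=optics.camera_info(n); print(n,np.round(ci["intrinsics"],2).tolist(),np.round(ci["R"],4).tolist(),np.round(ci["t"],4).tolist())
    p,d=optics.capture(n); cv2.imwrite(f"pics/{n}0.png",p); np.save(f"pics/{n}0.npy",d)
E
```

```text
total 12
drwxr-xr-x  3 agent agent 4096 Dec  7 14:44 .
drwxr-xr-x 23 root  root  4096 Dec  7 14:44 ..
drwxr-xr-x  2 agent agent 4096 Dec  7 14:44 pics
{'time_s': 0.0, 'joints': array([-2.02835884e-01,  2.59320695e-01,  1.53604918e+00, -5.08685670e-06,
        1.34799647e+00, -2.02814292e-01]), 'qd': array([-0.00041829, -0.0014381 ,  0.00020805,  0.00233541, -0.00026068,
        0.00027547]), 'joint_efforts': array([ 2.41929010e-04, -4.37298238e+01, -2.84004611e+01,  7.19661056e-02,
        4.11791797e-02, -1.14769305e-04]), 'tool_pos': array([5.49614741e-01, 8.15429737e-05, 3.01943186e-01]), 'eef_rot': array([ 0.499472  ,  0.49965844,  0.50051738, -0.50035139]), 'wrist_force': array([ 0.30011682, -0.09326746,  0.81082028]), 'moment': array([-0.02487887,  0.00866795, -0.00727113]), 'gripper_width': 0.09301824823264641}
0.0653
scene [[376.43, 0.0, 323.93], [0.0, 376.43, 200.52], [0.0, 0.0, 1.0]] [[-0.8633, 0.5047, -0.0015], [0.3386, 0.5769, -0.7434], [-0.3743, -0.6423, -0.6689]] [0.5026, -0.1961, 1.198]
side [[470.76, 0.0, 316.41], [0.0, 470.76, 198.04], [0.0, 0.0, 1.0]] [[0.9946, -0.1024, -0.0173], [-0.0896, -0.7617, -0.6417], [0.0526, 0.6397, -0.7668]] [-0.6125, 0.1018, 1.1947]
wrist [[286.51, 0.0, 323.14], [0.0, 286.51, 197.31], [0.0, 0.0, 1.0]] [[1.0, -0.0007, -0.0021], [-0.0001, -0.9715, 0.2369], [-0.0022, -0.2369, -0.9715]] [-0.5477, -0.0282, 0.3881]
```

View pics/scene0.png

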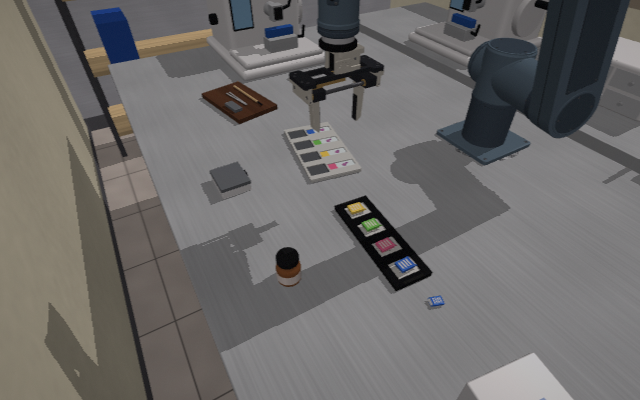

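View pics/side0.png

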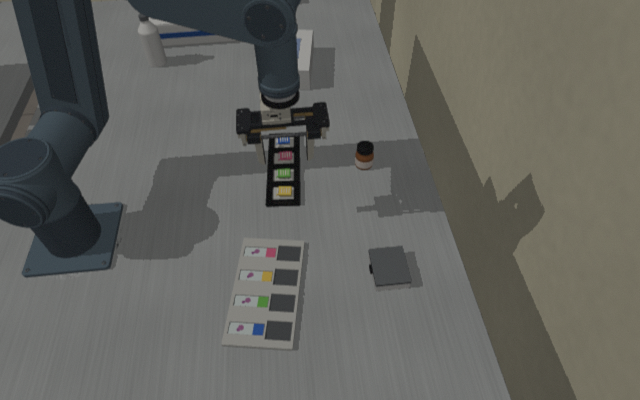

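View pics/wrist0.png

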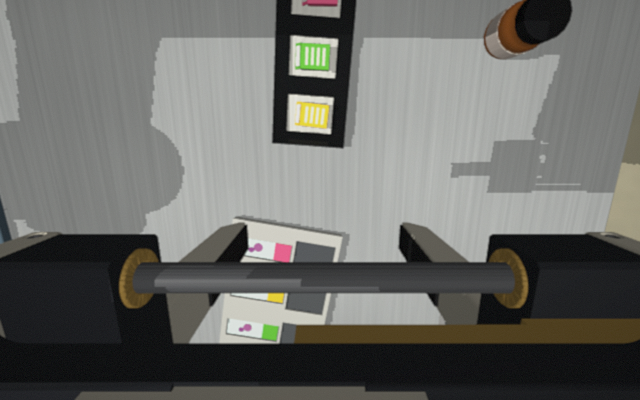

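The scene view shows the black tray with the blocks running yellow (356,208), green (371,226), pink (387,245), blue (404,265). The small blue look-alike lies loose at (436,300). The side view shows the slide order from far to near: pink (271,253), yellow (267,277), green (264,301), blue (258,329). The wrist view is partly blocked by the gripper.

```bash
cat > h.py <<'E'
import numpy as np, cv2
from cell import r, optics
from scipy.spatial.transform import Rotation as Rn
HS={'pink':((160,80,60),(179,255,255)),'yellow':((18,100,80),(33,255,255)),'green':((40,100,60),(75,255,255)),'blue':((105,110,50),(125,255,255))}
def shot(n,fn=None):
    ci=optics.camera_info(n); p,d=optics.capture(n)
    if fn: cv2.imwrite('pics/'+fn,p)
    return p,d,ci
def ray(ci,uv,z):
    K,R,t=ci['intrinsics'],np.array(ci['R']),np.array(ci['t'])
    c=-R.T@t; d=R.T@np.linalg.inv(K)@np.array([uv[0],uv[1],1.]); s=(z-c[2])/d[2]
    return c+s*d
def depthpt(ci,uv,d):
    K,R,t=ci['intrinsics'],np.array(ci['R']),np.array(ci['t'])
    return R.T@(np.linalg.inv(K)@np.array([uv[0],uv[1],1.])*d-t)
def tri(c1,u1,c2,u2):
    P1=c1['intrinsics']@np.c_[c1['R'],c1['t']];P2=c2['intrinsics']@np.c_[c2['R'],c2['t']]
    X=cv2.triangulatePoints(P1,P2,np.array(u1,float).reshape(2,1),np.array(u2,float).reshape(2,1)).ravel(); return X[:3]/X[3]
def blobs(p,col,amin=15,close=3):
    h=cv2.cvtColor(p,cv2.COLOR_BGR2HSV); m=cv2.inRange(h,*[np.array(x) for x in HS[col]])
    m=cv2.morphologyEx(m,cv2.MORPH_CLOSE,np.ones((close,close)))
    cs,_=cv2.findContours(m,cv2.RETR_EXTERNAL,cv2.CHAIN_APPROX_NONE)
    return sorted([c for c in cs if cv2.contourArea(c)>amin],key=lambda c:-cv2.contourArea(c))
def tool():
    s=r.observe(); q=s['eef_rot']; return s['tool_pos'],Rn.from_quat([q[1],q[2],q[3],q[0]]).as_matrix(),s
E
python3 - <<'E'
from h import *
ims={}
for n in ['scene','side']:
    p=cv2.imread(f'pics/{n}0.png'); d=np.load(f'pics/{n}0.npy'); ci=optics.camera_info(n)
    for col in HS:
        for c in blobs(p,col):
            x,y,w,h=cv2.boundingRect(c); M=cv2.moments(c); u=(M['m10']/M['m00'],M['m01']/M['m00'])
            if not(230<x+w/2<450 and 110<y+h/2<350):continue
            print(n,col,cv2.contourArea(c),np.round(u,1),'z23',np.round(ray(ci,u,.023)[:2],4),'z10',np.round(ray(ci,u,.0102)[:2],4),'dep',np.round(depthpt(ci,u,d[int(u[1]),int(u[0])]),4))
p=cv2.imread('pics/scene0.png')[110:310,250:450]; cv2.imwrite('pics/crop1.png',cv2.resize(p,(600,600),interpolation=cv2.INTER_CUBIC))
E
```

```text
scene pink 157.0 [384.8 244.4] z23 [0.551  0.2153] z10 [0.543  0.2069] dep [0.5511 0.2153 0.023 ]
scene pink 31.5 [332.4 165.9] z23 [ 0.5008 -0.0924] z10 [ 0.4917 -0.107 ] dep [ 0.4896 -0.1104  0.0072]
scene yellow 118.5 [355.3 207.7] z23 [0.5409 0.0827] z10 [0.5327 0.0716] dep [0.5401 0.0816 0.0218]
scene yellow 26.0 [324.2 153.4] z23 [ 0.4897 -0.1567] z10 [ 0.4804 -0.1725] dep [ 0.4809 -0.1716  0.011 ]
scene green 131.5 [370.  224.1] z23 [0.5426 0.1472] z10 [0.5344 0.1375] dep [0.543  0.1477 0.0236]
scene green 17.0 [316.6 141.9] z23 [ 0.4788 -0.2206] z10 [ 0.4693 -0.2378] dep [ 0.4688 -0.2387  0.0095]
scene blue 181.5 [404.6 264.1] z23 [0.5486 0.281 ] z10 [0.5406 0.2739] dep [0.5496 0.2818 0.0245]
scene blue 89.5 [436.7 300.5] z23 [0.5519 0.3821] z10 [0.5439 0.3771] dep [0.5416 0.3757 0.0065]
scene blue 16.0 [309.9 131.4] z23 [ 0.4677 -0.2837] z10 [ 0.4579 -0.3021] dep [ 0.457  -0.3038  0.009 ]
side pink 84.5 [285.5 155. ] z23 [0.5494 0.2105] z10 [0.5494 0.2235] dep [0.5494 0.2133 0.0203]
side pink 65.5 [270.5 252. ] z23 [ 0.4938 -0.114 ] z10 [ 0.4929 -0.1054] dep [ 0.4928 -0.1037  0.0077]
side yellow 108.0 [284.7 190.5] z23 [0.5393 0.0773] z10 [0.539  0.0885] dep [0.5392 0.079  0.021 ]
side yellow 70.5 [266.6 276. ] z23 [ 0.482  -0.1788] z10 [ 0.481  -0.1711] dep [ 0.481  -0.1711  0.0102]
side green 86.5 [283.6 172.4] z23 [0.5401 0.1435] z10 [0.5398 0.1555] dep [0.54   0.1476 0.0186]
side green 75.0 [262.4 301.5] z23 [ 0.4706 -0.2429] z10 [ 0.4695 -0.2361] dep [ 0.4692 -0.2346  0.0074]
side blue 90.5 [257.9 329. ] z23 [ 0.459  -0.3067] z10 [ 0.4577 -0.3008] dep [ 0.4578 -0.3012  0.0112]
side blue 24.0 [283.1 141.4] z23 [0.5457 0.2677] z10 [0.5456 0.2815] dep [0.5457 0.2667 0.024 ]
```

View pics/crop1.png

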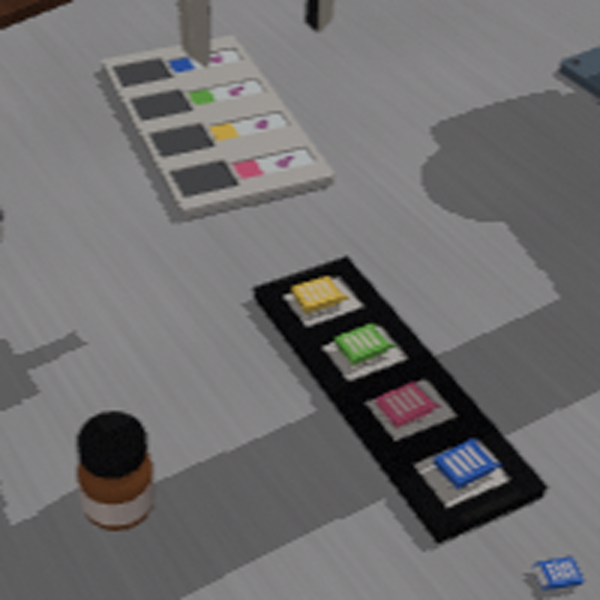

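Emit:
move_arm(rows=[[[1.75,-0.9,-2.25],0,1],[[1.75,-0.9,-2.25],0,1],[[1.75,-0.9,-2.25],0,1],[[1.75,-0.9,-2.25],0,1],[[1.75,-0.9,-2.25],0,1],[[1.75,-0.9,-2.25],0,1],[[1.75,-0.9,-2.25],0,1],[[1.75,-0.9,-2.25],0,1]])

```text
time_s: 0.95
tool_pos: [0.4774, 0.1808, 0.1619]
eef_rot: [-0.5, -0.5, -0.5, 0.5]
wrist_force: [0.1, 0.1, 0.1]
gripper_width: 0.0928
```

Emit:
move_arm(rows=[[[0,0,0],0.145,1],[[0,0,0],0.145,1],[[0,0,0],0.145,1],[[0,0,0],0.145,1],[[0,0,0],0.145,1],[[0,0,0],0.145,1],[[0,0,0],0.145,1],[[0,0,0],0.145,1]])

```text
time_s: 1.75
tool_pos: [0.4778, 0.18, 0.1625]
eef_rot: [-0.142, -0.692, -0.142, 0.693]
wrist_force: [-0.6, -0.3, -0.2]
gripper_width: 0.0931
```

Emit:
move_arm(rows=[[[0,0,0],0.145,1],[[0,0,0],0.145,1],[[0,0,0],0.12,1],[[0,0,0],0,1],[[0,0,0],0,1]])

```text
time_s: 2.25
tool_pos: [0.4779, 0.18, 0.1626]
eef_rot: [-0.001, -0.707, -0.001, 0.707]
wrist_force: [-0.1, -0.1, -0.0]
gripper_width: 0.093
```

Run:
```python
from h import *
import pickle
t,R,s=tool(); print(t,np.round(R,3).tolist(),s['joints'])
p,d,ci=shot('wrist','w1.png'); pickle.dump((p,d,ci),open('pics/w1.pkl','wb'))
```

```text
[0.47789145 0.17999598 0.16258343] [[-0.0, 0.004, -1.0], [-0.0, -1.0, -0.004], [-1.0, 0.0, 0.0]] [ 1.41503047e-01  3.30888279e-01  1.81377512e+00 -2.95360032e-06
  9.97318748e-01  1.70824450e+00]
```

View pics/w1.png

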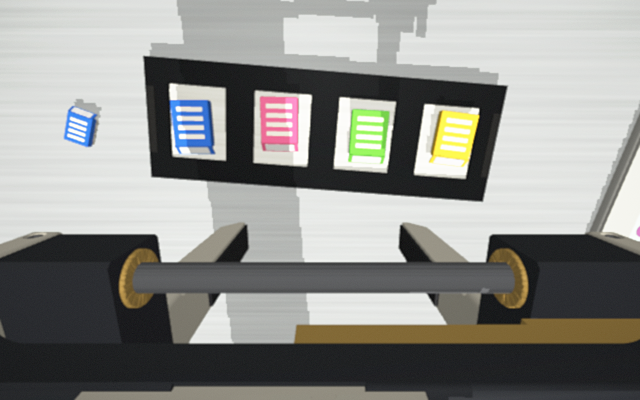

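```bash
cat >> h.py <<'E'
def blockfit(p,ci,z,amin=300,verbose=1):
    out={}
    for col in HS:
        for c in blobs(p,col,amin,9):
            rc=cv2.minAreaRect(c); b=cv2.boxPoints(rc); W=np.array([ray(ci,q,z)[:2] for q in b])
            e=[W[1]-W[0],W[2]-W[1]]; L=[np.linalg.norm(x) for x in e]; k=int(np.argmax(L)); v=e[k]; v=v*np.sign(v[0])
            cen=W.mean(0); yaw=np.degrees(np.arctan2(v[1],v[0]))
            if verbose: print(col,'px',np.round(rc[0],1),'cen',np.round(cen,4),'LxW mm',np.round(1000*max(L),1),np.round(1000*min(L),1),'yaw',round(yaw,1))
            out.setdefault(col,[]).append((cen,yaw,rc[0],max(L),min(L)))
    return out
E
python3 - <<'E'
from h import *
import pickle
p,d,ci=pickle.load(open('pics/w1.pkl','rb'))
blockfit(p[:210],ci,.023)
c=-np.array(ci['R']).T@ci['t'];print('cam',c)
for u in [(191,103),(279,103),(369,120),(455,120),(245,100),(330,100),(420,90)]: print(u,np.round(depthpt(ci,u,d[u[1],u[0]]),4))
cr=p[50:210,140:510]; cv2.imwrite('pics/w1c.png',cv2.resize(cr,(740,320),interpolation=cv2.INTER_CUBIC))
E
```

```text
pink px [278.5 123.5] cen [0.5439 0.2125] LxW mm 38.2 26.9 yaw -1.0
yellow px [454.2 138.4] cen [0.5334 0.0804] LxW mm 40.3 30.5 yaw -6.2
green px [368.2 135.9] cen [0.5351 0.1453] LxW mm 38.6 27.3 yaw -2.7
blue px [190.8 126.6] cen [0.5415 0.2779] LxW mm 39.8 30.7 yaw -2.1
blue px [ 79.5 126.6] cen [0.5414 0.3608] LxW mm 27.4 20.4 yaw -21.6
cam [0.54168315 0.17941613 0.24311464]
(191, 103) [0.5588 0.2769 0.021 ]
(279, 103) [0.559  0.2119 0.0209]
(369, 120) [0.5471 0.1448 0.0207]
(455, 120) [0.5473 0.0808 0.0218]
(245, 100) [0.562  0.2397 0.0102]
(330, 100) [0.5622 0.174  0.0109]
(420, 90) [0.5697 0.1051 0.0106]
```

View pics/w1c.png

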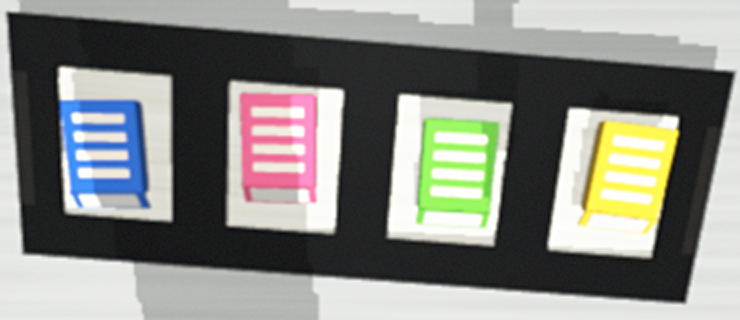

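Emit:
move_arm(rows=[[[0,3,0],0,0.5],[[0,3,0],0,0.5],[[0,1,0],0,0.5],[[0,0,0],0,0.5],[[0,0,0],0,0.5]])

```text
time_s: 2.8
tool_pos: [0.4781, 0.1104, 0.1628]
eef_rot: [0.0, 0.707, 0.0, -0.707]
wrist_force: [-1.0, 0.4, 1.0]
gripper_width: 0.0577
```

```bash
cat >> h.py <<'E'
def stripes(p,ci,col,z,amin=300):
    """slot centroids inside each blob -> list of (pix pts sorted top-down, axis yaw, mean point)"""
    h=cv2.cvtColor(p,cv2.COLOR_BGR2HSV); m=cv2.inRange(h,*[np.array(x) for x in HS[col]])
    out=[]
    for c in blobs(p,col,amin,9):
        hm=np.zeros(m.shape,np.uint8); cv2.drawContours(hm,[cv2.convexHull(c)],-1,255,-1)
        n,l,st,ce=cv2.connectedComponentsWithStats(cv2.bitwise_and(hm,cv2.bitwise_not(m)))
        ok=[i for i in range(1,n) if st[i,4]>=25 and st[i,2]>1.3*st[i,3]]
        pts=np.array([ce[i] for i in ok]).reshape(-1,2); 
        if len(pts)==0: continue
        pts=pts[np.argsort(pts[:,1])]
        W=np.array([ray(ci,q,z)[:2] for q in pts]); 
        # far edge of the blob: row extreme on the axis
        out.append((pts,W,c))
    return out
E
python3 - <<'E'
from h import *
import pickle
t,R,s=tool(); print(t,s['gripper_width'])
p2,d2,c2=shot('wrist','w2.png'); pickle.dump((p2,d2,c2),open('pics/w2.pkl','wb'))
p,d,ci=pickle.load(open('pics/w1.pkl','rb'))
for col in HS:
    a=stripes(p[:215],ci,col,.023); b=stripes(p2[:215],c2,col,.023)
    for o in a: print(col,'w1',np.round(o[0],1).tolist(),np.round(o[1],4).tolist())
    for o in b: print(col,'w2',np.round(o[0],1).tolist(),np.round(o[1],4).tolist())
    if a and b and len(a[0][0])>=4 and len(b[0][0])>=4:
        print('  tri',[np.round(tri(ci,u,c2,v),4).tolist() for u,v in zip(a[0][0][:4],b[0][0][:4])])
E
```

```text
[0.47811831 0.11037828 0.16277906] 0.05767617561276778
pink w1 [[278.7, 105.6], [279.3, 115.0], [279.2, 124.1], [279.3, 133.1], [279.6, 147.0]] [[0.557, 0.2119], [0.5504, 0.2116], [0.5439, 0.2119], [0.5374, 0.212], [0.5271, 0.2122]]
pink w2 [[183.8, 106.0], [184.6, 115.5], [186.2, 124.9], [187.0, 133.9], [189.8, 147.7]] [[0.5572, 0.2118], [0.5504, 0.2119], [0.5438, 0.2116], [0.5372, 0.2116], [0.527, 0.2107]]
  tri [[0.5571, 0.2119, 0.0228], [0.5504, 0.2115, 0.024], [0.5438, 0.2121, 0.0218], [0.5373, 0.2122, 0.0217]]
yellow w1 [[458.8, 121.1], [456.8, 130.1], [454.6, 139.0], [452.6, 147.7], [448.3, 161.2]] [[0.5465, 0.0785], [0.54, 0.0792], [0.5335, 0.0801], [0.527, 0.0809], [0.5168, 0.0831]]
yellow w2 [[365.2, 121.0], [363.6, 130.0], [362.3, 138.9], [361.2, 147.7], [358.8, 160.9]] [[0.5465, 0.0782], [0.5401, 0.0791], [0.5335, 0.0799], [0.527, 0.0805], [0.517, 0.0821]]
  tri [[0.5466, 0.0781, 0.0222], [0.54, 0.0791, 0.0228], [0.5335, 0.0798, 0.0223], [0.5269, 0.0803, 0.0217]]
green w1 [[370.0, 118.8], [369.1, 127.9], [368.5, 136.8], [367.5, 145.7], [366.0, 159.0]] [[0.5479, 0.1445], [
[... 295 characters left out ...]
445, 0.0205], [0.5348, 0.1447, 0.0204], [0.5282, 0.1453, 0.021]]
blue w1 [[188.5, 108.5], [189.4, 117.9], [190.1, 127.1], [191.4, 136.0], [194.9, 149.8]] [[0.5548, 0.2782], [0.5481, 0.2783], [0.5415, 0.2785], [0.535, 0.2782], [0.5248, 0.2766]]
blue w1 [[81.9, 112.3], [78.5, 120.9], [77.5, 126.4], [76.4, 131.9], [75.5, 137.4]] [[0.5518, 0.357], [0.5457, 0.3608], [0.5417, 0.3623], [0.5377, 0.3639], [0.5337, 0.3654]]
blue w2 [[94.9, 109.5], [96.3, 118.5], [97.6, 127.8], [99.3, 136.7], [104.2, 150.3]] [[0.5547, 0.2775], [0.5483, 0.2777], [0.5417, 0.278], [0.5351, 0.2779], [0.525, 0.276]]
  tri [[0.5549, 0.2792, 0.0208], [0.5483, 0.2792, 0.0211], [0.5416, 0.2791, 0.0216], [0.535, 0.2785, 0.0223]]
```

View pics/w2.png

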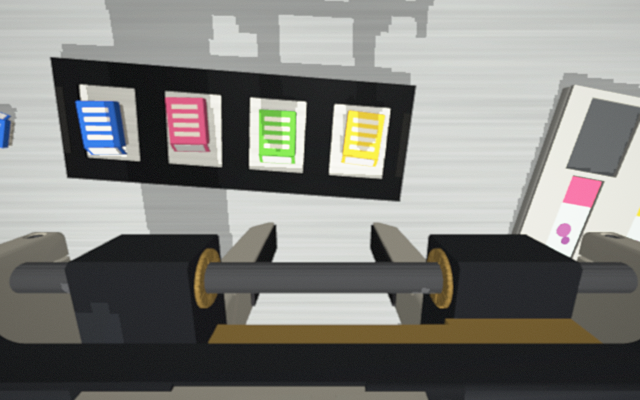

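Emit:
move_arm(rows=[[[0,4,0.75],0,0.5],[[0,4,0.75],0,0.5],[[0,4,0.75],0,0.5],[[0,4,0.75],0,0.5],[[0,4,0.75],0,0.5],[[0,4,0.75],0,0.5],[[0,4,0.75],0,0.5],[[0,4,0.75],0,0.5]])

```text
time_s: 3.65
tool_pos: [0.4185, -0.2108, 0.1629]
eef_rot: [0.001, 0.707, 0.001, -0.707]
wrist_force: [1.5, 0.1, -0.0]
gripper_width: 0.0465
```

Emit:
move_arm(rows=[[[0,0,0],0,0.5],[[0,0,0],0,0.5],[[0,0,0],0,0.5]])

```text
time_s: 3.95
tool_pos: [0.4185, -0.2085, 0.1625]
eef_rot: [-0.0, -0.707, -0.001, 0.707]
wrist_force: [-0.7, -0.2, 0.2]
gripper_width: 0.0466
```

Run:
```python
from h import *
import pickle
t,R,s=tool(); print(t,s['gripper_width'],s['joints'])
p2,d2,c2=shot('wrist','w3.png'); pickle.dump((p2,d2,c2),open('pics/w3.pkl','wb'))
```

```text
[ 0.41847179 -0.20851543  0.16253502] 0.04655849249899322 [-7.01820493e-01  2.63213783e-01  1.91464867e+00  5.70398474e-04
  9.64828575e-01  8.66570659e-01]
```

View pics/w3.png

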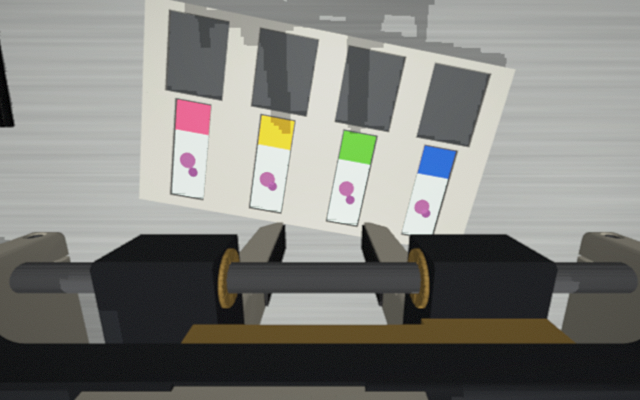

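Emit:
move_arm(rows=[[[0,-3,0],0,0.5],[[0,-3,0],0,0.5],[[0,0,0],0,0.5],[[0,0,0],0,0.5]])

```text
time_s: 4.4
tool_pos: [0.4185, -0.1485, 0.1629]
eef_rot: [0.002, 0.707, 0.002, -0.707]
wrist_force: [-0.0, -0.4, -0.2]
gripper_width: 0.0465
```

Run:
```python
from h import *
import pickle
t,R,s=tool(); print(t,s['gripper_width'],s['joints'])
p2,d2,c2=shot('wrist','w4.png'); pickle.dump((p2,d2,c2),open('pics/w4.pkl','wb'))
```

```text
[ 0.41853358 -0.14851598  0.16291022] 0.04650744414726868 [-5.93061346e-01  2.24319487e-01  1.96835697e+00 -1.52757354e-04
  9.48562863e-01  9.73250278e-01]
```

View pics/w4.png

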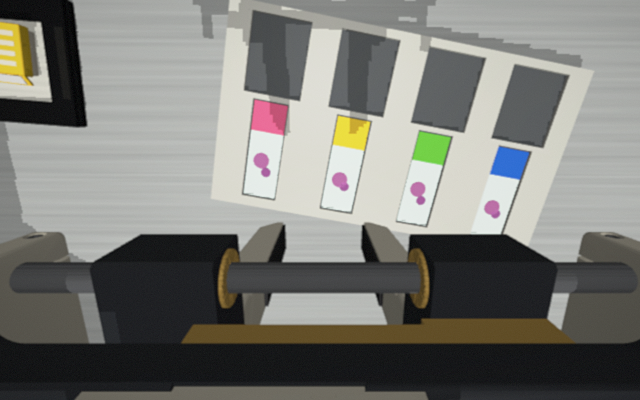

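The wrist pictures show the four dark pockets in w3 at about (197,55), (285,70), (371,87) and (454,104). They lie above the pink, yellow, green and blue slide ends respectively. Next I measure them from both views.

Run:
```python
from h import *
import pickle
V={}
for n in ['w3','w4']:
    p,d,ci=pickle.load(open(f'pics/{n}.pkl','rb')); h=cv2.cvtColor(p,cv2.COLOR_BGR2HSV)
    m=((h[...,2]<115)).astype(np.uint8)*255; m[215:]=0
    m=cv2.morphologyEx(m,cv2.MORPH_OPEN,np.ones((5,5)))
    cs,_=cv2.findContours(m,cv2.RETR_EXTERNAL,cv2.CHAIN_APPROX_NONE)
    L=[]
    for c in cs:
        if 2500<cv2.contourArea(c)<7000:
            q=cv2.approxPolyDP(cv2.convexHull(c),8,True); rc=cv2.minAreaRect(c)
            b=cv2.boxPoints(rc); x,y,w,hh=cv2.boundingRect(c)
            if x<130 and n=='w4': continue
            W=np.array([ray(ci,u,.0105)[:2] for u in b]); e=[W[1]-W[0],W[2]-W[1]];l=[np.linalg.norm(k) for k in e]; v=e[int(np.argmax(l))]; v=v*np.sign(v[0])
            L.append((rc[0],W.mean(0),np.degrees(np.arctan2(v[1],v[0])),max(l),min(l)))
    L.sort(key=lambda a:a[0][0])
    for a in L: print(n,np.round(a[0],1),np.round(a[1],4),round(a[2],1),np.round(np.array(a[3:])*1000,1))
    V[n]=(L,ci,p)
    for col in HS:
        for c in blobs(p[:215],col,150,3)[:1]:
            rc=cv2.minAreaRect(c); print('  end',col,np.round(rc[0],1),np.round(ray(ci,rc[0],.0102),4)); V[n+col]=rc[0]
for a,b in zip(V['w3'][0],V['w4'][0]): print('pocket tri',np.round(tri(V['w3'][1],a[0],V['w4'][1],b[0]),4))
for c in HS: print('end tri',c,np.round(tri(V['w3'][1],V['w3'+c],V['w4'][1],V['w4'+c]),4))
```

```text
w3 [195.1  54.6] [ 0.5338 -0.1137] -13.1 [57.8 43. ]
w3 [282.7  71.5] [ 0.5223 -0.1786] -13.0 [56. 43.]
w3 [369.1  88.5] [ 0.5103 -0.2443] -11.1 [55.3 43. ]
w3 [453.1 105.3] [ 0.4981 -0.3099] -10.0 [56.  42.3]
  end pink [192.4 116.5] [ 0.4903 -0.1069  0.0102]
  end yellow [275.5 131.9] [ 0.4786 -0.1715  0.0102]
  end green [357.1 147. ] [ 0.4669 -0.2365  0.0102]
  end blue [436.4 161.8] [ 0.4552 -0.3013  0.0102]
w4 [275.8  55. ] [ 0.5339 -0.1137] -12.9 [56.6 43.1]
w4 [363.2  72.5] [ 0.522  -0.1794] -11.4 [55.3 42.4]
w4 [447.9  90. ] [ 0.5098 -0.2449] -9.9 [55.7 42.5]
w4 [529.9 106. ] [ 0.4982 -0.31  ] -10.2 [57.9 42.8]
  end pink [268.7 116.9] [ 0.4902 -0.1066  0.0102]
  end yellow [16.  53.5] [0.535  0.08   0.0102]
  end green [431.3 147.9] [ 0.4667 -0.2364  0.0102]
  end blue [509.5 162.6] [ 0.4551 -0.3012  0.0102]
pocket tri [ 0.5348 -0.1137  0.0103]
pocket tri [ 0.5225 -0.1791  0.0133]
pocket tri [ 0.5106 -0.2441  0.0126]
pocket tri [ 0.499  -0.3097  0.011 ]
end tri pink [ 0.4903 -0.1063  0.0089]
end tri yellow [ 0.4752 -0.2172  0.3084]
end tri green [ 0.4668 -0.2366  0.0097]
end tri blue [ 0.4551 -0.3014  0.0099]
```

Emit:
move_arm(rows=[[[0.4,-2.85,-1.43],0,0.5],[[0.4,-2.85,-1.43],0,0.5],[[0.4,-2.85,-1.43],0,0.5],[[0.4,-2.85,-1.43],0,0.5],[[0.4,-2.85,-1.43],0,0.5],[[0.4,-2.85,-1.43],0,0.5],[[0.4,-2.85,-1.43],0,0.5],[[0.4,-2.85,-1.43],0,0.5]])

```text
time_s: 5.25
tool_pos: [0.5337, 0.0788, 0.1306]
eef_rot: [0.0, 0.707, 0.0, -0.707]
wrist_force: [0.3, -0.7, 0.3]
gripper_width: 0.0464
```

Emit:
move_arm(rows=[[[0,0,0],0.12,0.5],[[0,0,0],0,0.5],[[0,0,0],0,0.5]])

```text
time_s: 5.55
tool_pos: [0.5327, 0.0776, 0.1306]
eef_rot: [0.041, -0.706, 0.041, 0.706]
wrist_force: [-0.0, -0.6, -0.7]
gripper_width: 0.0466
```

```bash
cat >> h.py <<'E'
def delta(x,y,z,yaw):
    """tool-axes shift in cm from the measured pose (tool turned to yaw last), and turn"""
    t,R,s=tool(); D=R.T@(np.array([x,y,z])-t)*100
    cur=np.degrees(np.arctan2(-R[1,2],-R[0,2]))  # block-x direction is -tool z
    print('pos',np.round(t,4),'yaw',round(cur,2),'width',round(s['gripper_width'],4),'F',np.round(s['wrist_force'],1),'t',s['time_s']); print('shift cm',np.round(D,2),'turn rad',round(np.radians(cur-yaw),3))
E
python3 - <<'E'
from h import *
delta(.533,.080,.0985,-7)
p,d,c=shot('wrist','w5.png'); p,d,c=shot('side','s5.png')
E
```

```text
pos [0.5327 0.0776 0.1306] yaw -6.68 width 0.0466 F [-0.  -0.6 -0.7] t 5.55
shift cm [ 3.21 -0.24 -0.01] turn rad 0.006
```

View pics/w5.png

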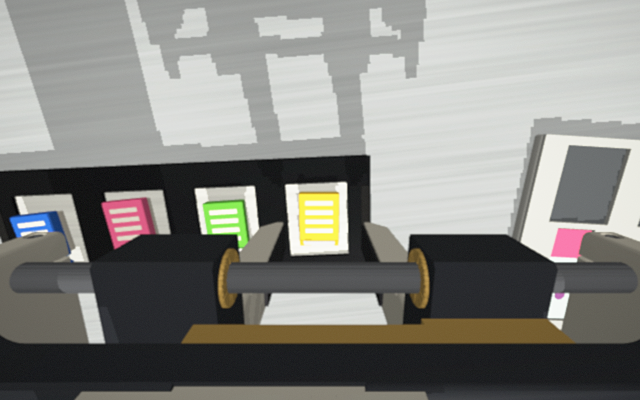

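Emit:
move_arm(rows=[[[0.8,-0.24,0],0,0.5],[[0.8,0,0],0,0.5],[[0.8,0,0],0,0.5],[[0.8,0,0],0,0.5],[[0,0,0],0,0.5],[[0,0,0],0,0.5]])

```text
time_s: 6.25
tool_pos: [0.5326, 0.0804, 0.0983]
eef_rot: [0.042, -0.706, 0.042, 0.706]
wrist_force: [0.3, 0.8, -0.0]
gripper_width: 0.0466
```

Run:
```python
from h import *
delta(.533,.080,.0985,-7)
p,d,c=shot('side','s6.png'); cv2.imwrite('pics/s6c.png',cv2.resize(p[90:230,210:370],(800,600)[:2] if 0 else (640,560),interpolation=cv2.INTER_CUBIC))
```

```text
pos [0.5326 0.0804 0.0983] yaw -6.83 width 0.0466 F [ 0.3  0.8 -0. ] t 6.25
shift cm [-0.02  0.04 -0.05] turn rad 0.003
```

View pics/s6c.png

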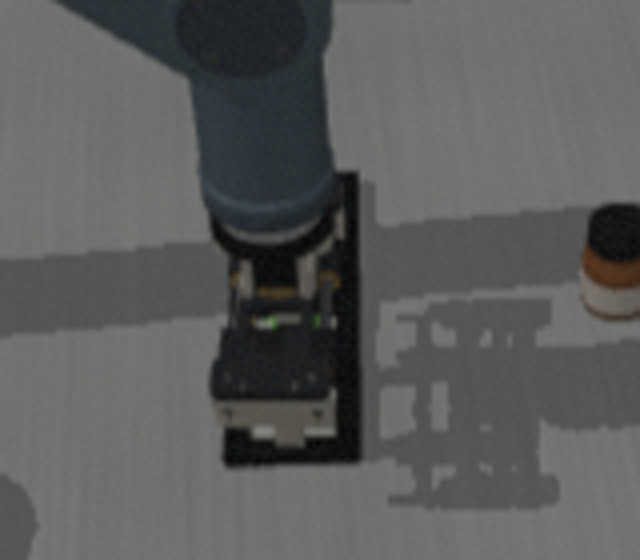

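Emit:
move_arm(rows=[[[0,0,0],0,0.2],[[0,0,0],0,0.2],[[0,0,0],0,0.2],[[0,0,0],0,0.2],[[0,0,0],0,0.2]], force=12)

```text
time_s: 6.8
tool_pos: [0.533, 0.0805, 0.0991]
eef_rot: [-0.042, 0.706, -0.042, -0.706]
wrist_force: [-0.9, -0.4, 1.6]
gripper_width: 0.0277
```

Emit:
move_arm(rows=[[[-0.5,0,0],0,0.2],[[-1,0,0],0,0.2],[[-1.5,0,0],0,0.2],[[0,0,0],0,0.2],[[0,0,0],0,0.2]])

```text
time_s: 7.3
tool_pos: [0.5331, 0.0804, 0.1293]
eef_rot: [-0.042, 0.706, -0.042, -0.705]
wrist_force: [0.2, 0.4, -0.2]
gripper_width: 0.0277
```

Run:
```python
from h import *
delta(.522,-.179,.1290,-10.2)
p,d,c=shot('wrist','w7.png')
```

```text
pos [0.5331 0.0804 0.1293] yaw -6.83 width 0.0277 F [ 0.2  0.4 -0.2] t 7.3
shift cm [ 0.03 25.89 -1.99] turn rad 0.059
```

View pics/w7.png

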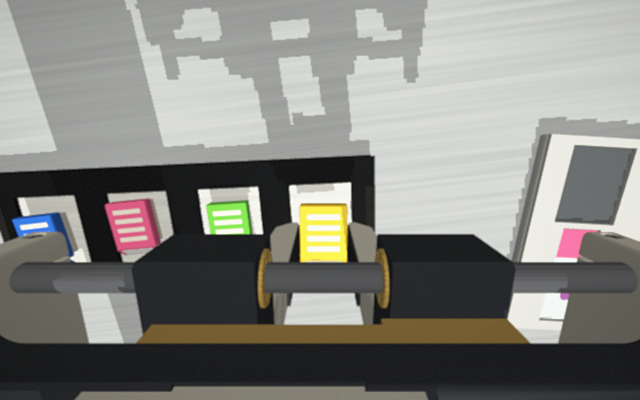

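Emit:
move_arm(rows=[[[0,3.24,-0.25],0,0.2],[[0,3.24,-0.25],0,0.2],[[0,3.24,-0.25],0,0.2],[[0,3.24,-0.25],0,0.2],[[0,3.24,-0.25],0,0.2],[[0,3.24,-0.25],0,0.2],[[0,3.24,-0.25],0,0.2],[[0,3.24,-0.25],0,0.2]])

```text
time_s: 8.15
tool_pos: [0.5212, -0.1804, 0.128]
eef_rot: [0.042, -0.705, 0.042, 0.706]
wrist_force: [0.5, 0.1, 0.1]
gripper_width: 0.0278
```

Emit:
move_arm(rows=[[[0,0,0],0.059,0.2],[[0,0,0],0,0.2],[[0,0,0],0,0.2],[[0,0,0],0,0.2]])

```text
time_s: 8.55
tool_pos: [0.5216, -0.1784, 0.1284]
eef_rot: [0.062, -0.704, 0.062, 0.705]
wrist_force: [0.1, -0.2, -0.4]
gripper_width: 0.0279
```

```bash
cat >> h.py <<'E'
def held(col,fn,zt=.0225,zg=.0987):
    """where the held block is relative to the TCP (along block x, along -tool y), cm"""
    t,R,s=tool(); p,d,c=shot('wrist',fn)
    for o in stripes(p[:262],c,col,zt+t[2]-zg,200):
        W=np.array(o[1])[:4]; 
        if len(W)<3: continue
        D=(np.c_[W-t[:2]])@R[:2,:]*100
        print('stripes px',np.round(o[0],0).tolist()); print('along -tool z cm',np.round(-D[:,2],2),'tool y',np.round(D[:,1],2),'centre along',round(-D[:4,2].mean()-.4,2))
E
python3 - <<'E'
from h import *
delta(.522,-.179,.0992,-10.2)
held('yellow','w8.png')
E
```

```text
pos [ 0.5216 -0.1784  0.1284] yaw -10.1 width 0.0279 F [ 0.1 -0.2 -0.4] t 8.55
shift cm [ 2.92  0.05 -0.05] turn rad 0.002
stripes px [[323.0, 217.0], [323.0, 228.0], [323.0, 238.0], [323.0, 249.0], [323.0, 261.0]]
along -tool z cm [ 1.44  0.77  0.09 -0.54] tool y [0.11 0.12 0.11 0.11] centre along 0.04
```

View pics/w8.png

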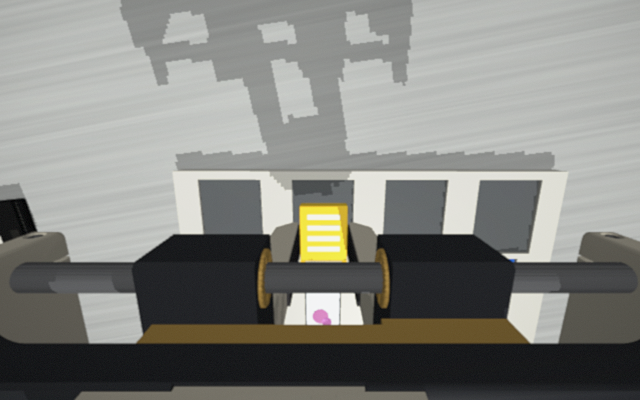

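Emit:
move_arm(rows=[[[1,0.05,-0.05],0,0.2],[[1,0,0],0,0.2],[[0.6,0,0],0,0.2],[[0.3,0,0],0,0.2],[[0,0,0],0,0.2],[[0,0,0],0,0.2]])

```text
time_s: 9.2
tool_pos: [0.5222, -0.1799, 0.0995]
eef_rot: [0.063, -0.704, 0.063, 0.704]
wrist_force: [-0.2, -0.4, -0.4]
gripper_width: 0.028
```

Run:
```python
from h import *
delta(.522,-.179,.0990,-10.2)
```

```text
pos [ 0.5222 -0.1799  0.0995] yaw -10.21 width 0.028 F [-0.2 -0.4 -0.4] t 9.2
shift cm [ 0.05 -0.08  0.04] turn rad -0.0
```

Emit:
move_arm(rows=[[[0.06,0,0],0,0.2],[[0,0,0],0,0.2],[[0,0,0],0,0.45],[[0,0,0],0,0.45],[[0,0,0],0,0.45],[[0,0,0],0,0.45]])

```text
time_s: 9.8
tool_pos: [0.5222, -0.1799, 0.0992]
eef_rot: [-0.063, 0.704, -0.063, -0.704]
wrist_force: [1.6, -0.5, -0.2]
gripper_width: 0.0418
```

Emit:
move_arm(rows=[[[-0.5,0,0],0,0.45],[[-1.2,0,0],0,0.45],[[-1.3,0,0],0,0.45],[[0,0,0],0,0.45]])

```text
time_s: 10.2
tool_pos: [0.5236, -0.1806, 0.1319]
eef_rot: [-0.062, 0.706, -0.064, -0.703]
wrist_force: [0.4, -0.3, -0.6]
gripper_width: 0.0417
```

Run:
```python
from h import *
delta(.534,.1447,.129,-3.2)
held('yellow','w9.png',zg=.0987+.03)
```

```text
pos [ 0.5236 -0.1806  0.1319] yaw -10.21 width 0.0417 F [ 0.4 -0.3 -0.6] t 10.2
shift cm [  0.22 -32.2    4.74] turn rad -0.122
stripes px [[322.0, 205.0], [322.0, 214.0], [322.0, 223.0], [322.0, 232.0], [322.0, 245.0]]
along -tool z cm [ 1.35  0.72  0.07 -0.58] tool y [0.09 0.1  0.09 0.07] centre along -0.01
```

View pics/w9.png

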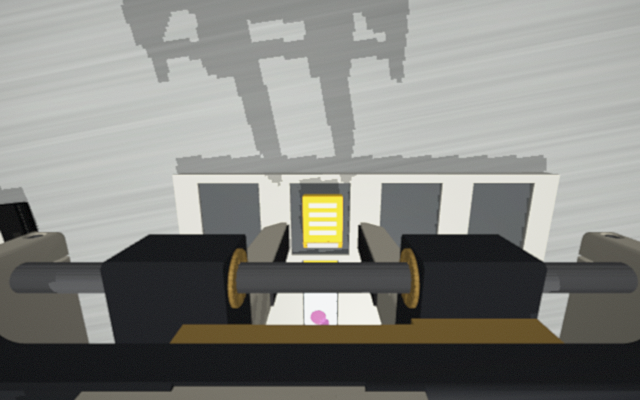

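The yellow block now lies flat in the pocket at (322,222), in line with its slide. Next is green.

Emit:
move_arm(rows=[[[0,-4.02,0.59],0,0.5],[[0,-4.02,0.59],0,0.5],[[0,-4.02,0.59],0,0.5],[[0,-4.02,0.59],0,0.5],[[0,-4.02,0.59],0,0.5],[[0,-4.02,0.59],0,0.5],[[0,-4.02,0.59],0,0.5],[[0,-4.02,0.59],0,0.5]])

```text
time_s: 11.05
tool_pos: [0.5325, 0.1467, 0.1291]
eef_rot: [0.063, -0.704, 0.063, 0.704]
wrist_force: [0.3, 0.1, 0.1]
gripper_width: 0.0467
```

Emit:
move_arm(rows=[[[0,0,0],-0.122,0.5],[[0,0,0],0,0.5],[[0,0,0],0,0.5]])

```text
time_s: 11.35
tool_pos: [0.5326, 0.1448, 0.129]
eef_rot: [0.021, -0.707, 0.021, 0.707]
wrist_force: [-0.3, -0.1, 0.1]
gripper_width: 0.0462
```

Run:
```python
from h import *
delta(.534,.1447,.0985,-3.2)
held('green','w10.png',zg=.0987+.03)
```

```text
pos [0.5326 0.1448 0.129 ] yaw -3.37 width 0.0462 F [-0.3 -0.1  0.1] t 11.35
shift cm [ 3.05  0.   -0.14] turn rad -0.003
stripes px [[321.0, 201.0], [321.0, 210.0], [321.0, 219.0], [321.0, 228.0], [321.0, 241.0]]
along -tool z cm [ 1.59  0.91  0.26 -0.39] tool y [-0.07 -0.04 -0.03 -0.04] centre along 0.19
```

View pics/w10.png

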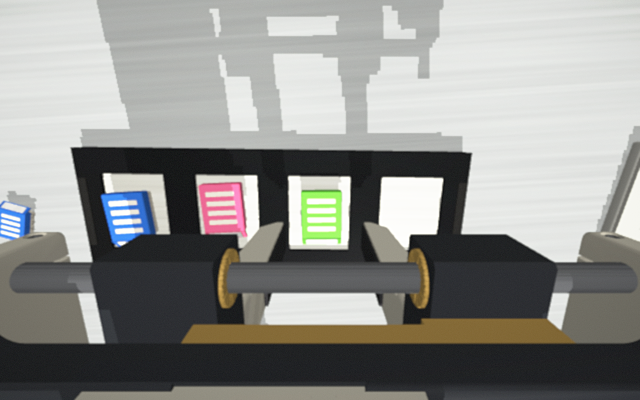

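The green block is between the fingers at (321,215). I go down and close on it.

Emit:
move_arm(rows=[[[0.8,-0.14,-0.17],0,0.5],[[0.8,0,0],0,0.5],[[0.8,0,0],0,0.5],[[0.65,0,0],0,0.5],[[0,0,0],0,0.5],[[0,0,0],0,0.5]])

```text
time_s: 12.0
tool_pos: [0.5344, 0.1462, 0.0983]
eef_rot: [0.02, -0.707, 0.02, 0.707]
wrist_force: [-0.1, -0.3, 0.6]
gripper_width: 0.0463
```

Emit:
move_arm(rows=[[[0,0,0],0,0.2],[[0,0,0],0,0.2],[[0,0,0],0,0.2],[[0,0,0],0,0.2],[[0,0,0],0,0.2]], force=12)

```text
time_s: 12.5
tool_pos: [0.5347, 0.1464, 0.099]
eef_rot: [-0.02, 0.707, -0.02, -0.707]
wrist_force: [-0.0, -0.5, 1.9]
gripper_width: 0.0278
```

Emit:
move_arm(rows=[[[-0.5,0,0],0,0.2],[[-1,0,0],0,0.2],[[-1.5,0,0],0,0.2],[[0,0,0],0,0.2],[[0,0,0],0,0.2]])

```text
time_s: 13.0
tool_pos: [0.5348, 0.1463, 0.1292]
eef_rot: [-0.02, 0.707, -0.02, -0.706]
wrist_force: [-0.1, -0.1, -1.0]
gripper_width: 0.028
```

Run:
```python
from h import *
delta(.510,-.2440,.1290,-10.2)
held('green','w11.png')
```

```text
pos [0.5348 0.1463 0.1292] yaw -3.22 width 0.028 F [-0.1 -0.1 -1. ] t 13.0
shift cm [2.000e-02 3.911e+01 2.900e-01] turn rad 0.122
stripes px [[323.0, 217.0], [323.0, 228.0], [323.0, 239.0], [323.0, 249.0]]
along -tool z cm [ 1.41  0.74  0.06 -0.57] tool y [0.1  0.12 0.11 0.11] centre along 0.01
```

Emit:
move_arm(rows=[[[0,4.2,0.03],0,0.2],[[0,4.2,0.03],0,0.2],[[0,4.2,0.03],0,0.2],[[0,4.2,0.03],0,0.2],[[0,4.2,0.03],0,0.2],[[0,4.2,0.03],0,0.2],[[0,4.2,0.03],0,0.2],[[0,4.2,0.03],0,0.2]])

```text
time_s: 13.85
tool_pos: [0.5125, -0.1905, 0.128]
eef_rot: [0.02, -0.706, 0.02, 0.707]
wrist_force: [0.2, -0.7, -1.3]
gripper_width: 0.028
```

Emit:
move_arm(rows=[[[0,3.5,0],0,0.2],[[0,2,0.05],0,0.2],[[0,0,0],0.122,0.2],[[0,0,0],0,0.2],[[0,0,0],0,0.2],[[0,0,0],0,0.2]])

```text
time_s: 14.45
tool_pos: [0.5096, -0.2432, 0.1283]
eef_rot: [0.062, -0.704, 0.062, 0.705]
wrist_force: [1.0, 1.0, -0.2]
gripper_width: 0.0273
```

Run:
```python
from h import *
delta(.510,-.2440,.0992,-10.2)
held('green','w12.png')
```

```text
pos [ 0.5096 -0.2432  0.1283] yaw -10.04 width 0.0273 F [ 1.   1.  -0.2] t 14.45
shift cm [ 2.91  0.07 -0.06] turn rad 0.003
stripes px [[323.0, 217.0], [324.0, 228.0], [323.0, 239.0], [323.0, 249.0]]
along -tool z cm [ 1.38  0.72  0.09 -0.59] tool y [0.13 0.15 0.11 0.13] centre along 0.0
```

View pics/w12.png

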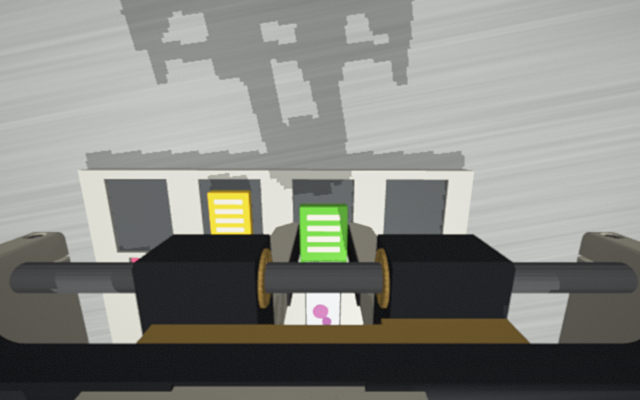

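The green block is held at (323,232) above the third pocket, and yellow rests in its own. I lower green.

Emit:
move_arm(rows=[[[1,0.07,-0.05],0,0.2],[[1,0,0],0,0.2],[[0.6,0,0],0,0.2],[[0.36,0,0],0,0.2],[[0,0,0],0,0.2],[[0,0,0],0,0.2]])

```text
time_s: 15.1
tool_pos: [0.51, -0.2446, 0.0988]
eef_rot: [0.063, -0.704, 0.063, 0.704]
wrist_force: [0.9, -0.3, 0.1]
gripper_width: 0.0281
```

Emit:
move_arm(rows=[[[0,0,0],0,0.45],[[0,0,0],0,0.45],[[0,0,0],0,0.45],[[0,0,0],0,0.45]])

```text
time_s: 15.5
tool_pos: [0.5101, -0.2447, 0.0991]
eef_rot: [-0.063, 0.704, -0.063, -0.704]
wrist_force: [-0.1, 1.5, 0.7]
gripper_width: 0.0418
```

Emit:
move_arm(rows=[[[-0.5,0,0],0,0.45],[[-1.2,0,0],0,0.45],[[-1.3,0,0],0,0.45],[[0,0,0],0,0.45]])

```text
time_s: 15.9
tool_pos: [0.5113, -0.2456, 0.1319]
eef_rot: [-0.062, 0.706, -0.064, -0.703]
wrist_force: [1.1, -0.2, -0.7]
gripper_width: 0.0418
```

Run:
```python
from h import *
delta(.543,.2125,.129,-0.2)
held('green','w13.png',zg=.0987+.03)
```

```text
pos [ 0.5113 -0.2456  0.1319] yaw -10.2 width 0.0418 F [ 1.1 -0.2 -0.7] t 15.9
shift cm [  0.16 -45.64   5.  ] turn rad -0.175
stripes px [[322.0, 206.0], [322.0, 215.0], [322.0, 224.0], [322.0, 233.0], [322.0, 245.0]]
along -tool z cm [ 1.28  0.65  0.   -0.65] tool y [0.06 0.04 0.05 0.05] centre along -0.08
```

View pics/w13.png

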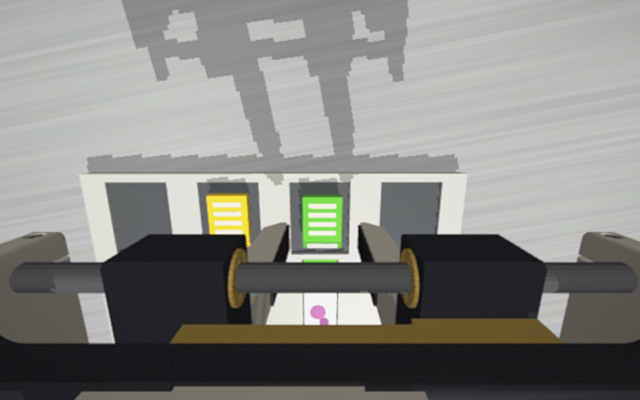

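Green is in its pocket at (322,220). Next is pink.

Emit:
move_arm(rows=[[[0,-4.15,0.455],0,0.5],[[0,-4.15,0.455],0,0.5],[[0,-4.15,0.455],0,0.5],[[0,-4.15,0.455],0,0.5],[[0,-4.15,0.455],0,0.5],[[0,-4.15,0.455],0,0.5],[[0,-4.15,0.455],0,0.5],[[0,-4.15,0.455],0,0.5]])

```text
time_s: 16.75
tool_pos: [0.5328, 0.0902, 0.1291]
eef_rot: [-0.063, 0.704, -0.063, -0.704]
wrist_force: [0.1, 0.3, -0.3]
gripper_width: 0.0469
```

Emit:
move_arm(rows=[[[0,-4.15,0.455],0,0.5],[[0,-4.15,0.455],0,0.5],[[0,-4.15,0.455],0,0.5],[[0,0,0],-0.09,0.5],[[0,0,0],-0.085,0.5],[[0,0,0],0,0.5],[[0,0,0],0,0.5]])

```text
time_s: 17.45
tool_pos: [0.5416, 0.2134, 0.1289]
eef_rot: [0.002, -0.707, 0.002, 0.707]
wrist_force: [0.0, -0.1, 0.6]
gripper_width: 0.0467
```

Run:
```python
from h import *
delta(.543,.2125,.0985,-0.2)
held('pink','w14.png',zg=.0987+.03)
```

```text
pos [0.5416 0.2134 0.1289] yaw -0.32 width 0.0467 F [ 0.  -0.1  0.6] t 17.45
shift cm [ 3.04  0.08 -0.15] turn rad -0.002
stripes px [[324.0, 201.0], [324.0, 210.0], [324.0, 219.0], [324.0, 228.0], [323.0, 241.0]]
along -tool z cm [ 1.58  0.92  0.27 -0.38] tool y [0.13 0.13 0.14 0.13] centre along 0.2
```

View pics/w14.png

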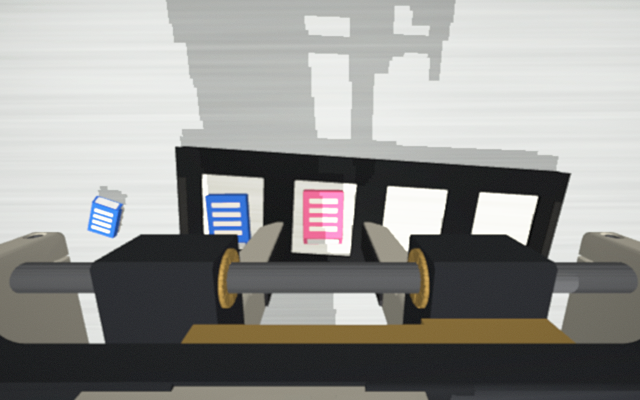

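Pink is centred between the fingers at (323,216), 2 mm ahead along its length. I grasp it.

Emit:
move_arm(rows=[[[0.8,0,-0.17],0,0.5],[[0.8,0,0],0,0.5],[[0.8,0,0],0,0.5],[[0.65,0,0],0,0.5],[[0,0,0],0,0.5],[[0,0,0],0,0.5]])

```text
time_s: 18.1
tool_pos: [0.5433, 0.2134, 0.0982]
eef_rot: [0.001, -0.707, 0.001, 0.707]
wrist_force: [-0.5, -0.2, 0.1]
gripper_width: 0.0463
```

Emit:
move_arm(rows=[[[0,0,0],0,0.2],[[0,0,0],0,0.2],[[0,0,0],0,0.2],[[0,0,0],0,0.2],[[0,0,0],0,0.2]], force=12)

```text
time_s: 18.6
tool_pos: [0.5435, 0.2135, 0.0988]
eef_rot: [-0.001, 0.707, -0.001, -0.707]
wrist_force: [-0.3, -0.4, 1.9]
gripper_width: 0.0279
```

Emit:
move_arm(rows=[[[-0.5,0,0],0,0.2],[[-1,0,0],0,0.2],[[-1.5,0,0],0,0.2],[[0,0,0],0,0.2],[[0,0,0],0,0.2]])

```text
time_s: 19.1
tool_pos: [0.5437, 0.2135, 0.1292]
eef_rot: [-0.001, 0.708, -0.001, -0.707]
wrist_force: [0.1, -0.3, -0.7]
gripper_width: 0.0278
```

Run:
```python
from h import *
delta(.534,-.1132,.1290,-10.2)
held('pink','w15.png')
```

```text
pos [0.5437 0.2135 0.1292] yaw -0.19 width 0.0278 F [ 0.1 -0.3 -0.7] t 19.1
shift cm [ 0.   32.67  0.86] turn rad 0.175
stripes px [[324.0, 217.0], [324.0, 228.0], [324.0, 239.0], [325.0, 249.0]]
along -tool z cm [ 1.41  0.74  0.07 -0.57] tool y [0.15 0.15 0.15 0.18] centre along 0.01
```

Emit:
move_arm(rows=[[[0,4.08,0.11],0,0.2],[[0,4.08,0.11],0,0.2],[[0,4.08,0.11],0,0.2],[[0,4.08,0.11],0,0.2],[[0,4.08,0.11],0,0.2],[[0,4.08,0.11],0,0.2],[[0,4.08,0.11],0,0.2],[[0,4.08,0.11],0,0.2]])

```text
time_s: 19.95
tool_pos: [0.5329, -0.1144, 0.1279]
eef_rot: [0.001, -0.707, 0.001, 0.708]
wrist_force: [0.6, -0.1, -0.1]
gripper_width: 0.028
```

Emit:
move_arm(rows=[[[0,0,0],0.09,0.2],[[0,0,0],0.085,0.2],[[0,0,0],0,0.2],[[0,0,0],0,0.2],[[0,0,0],0,0.2]])

```text
time_s: 20.45
tool_pos: [0.5334, -0.1125, 0.1283]
eef_rot: [0.062, -0.704, 0.062, 0.705]
wrist_force: [-0.0, -0.8, -0.7]
gripper_width: 0.0278
```

Run:
```python
from h import *
delta(.534,-.1132,.0990,-10.2)
held('pink','w16.png')
```

```text
pos [ 0.5334 -0.1125  0.1283] yaw -10.08 width 0.0278 F [-0.  -0.8 -0.7] t 20.45
shift cm [ 2.93  0.06 -0.07] turn rad 0.002
stripes px [[323.0, 217.0], [324.0, 228.0], [323.0, 238.0], [323.0, 249.0]]
along -tool z cm [ 1.4   0.75  0.09 -0.57] tool y [0.1  0.15 0.11 0.12] centre along 0.02
```

View pics/w16.png

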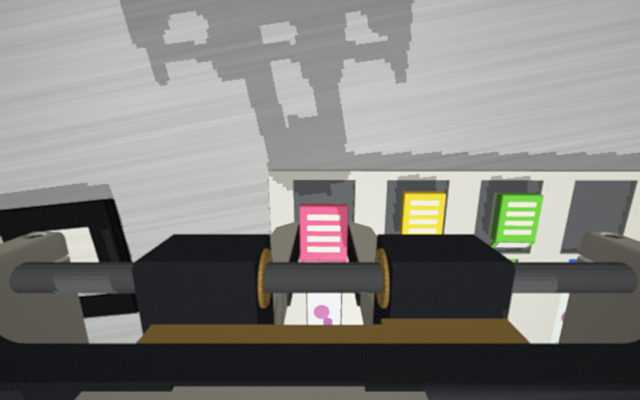

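Pink is held at (323,233) over the first pocket. I lower and release it.

Emit:
move_arm(rows=[[[1,0.06,-0.07],0,0.2],[[1,0,0],0,0.2],[[0.6,0,0],0,0.2],[[0.36,0,0],0,0.2],[[0,0,0],0,0.2],[[0,0,0],0,0.2]])

```text
time_s: 21.1
tool_pos: [0.5341, -0.1136, 0.0986]
eef_rot: [0.063, -0.704, 0.063, 0.704]
wrist_force: [-0.1, 0.2, -0.5]
gripper_width: 0.0278
```

Emit:
move_arm(rows=[[[0,0,0],0,0.45],[[0,0,0],0,0.45],[[0,0,0],0,0.45],[[0,0,0],0,0.45]])

```text
time_s: 21.5
tool_pos: [0.5342, -0.1137, 0.099]
eef_rot: [-0.063, 0.704, -0.063, -0.704]
wrist_force: [-0.4, -0.7, -0.0]
gripper_width: 0.0421
```

Emit:
move_arm(rows=[[[-0.5,0,0],0,0.45],[[-1.2,0,0],0,0.45],[[-1.3,0,0],0,0.45],[[0,0,0],0,0.45]])

```text
time_s: 21.9
tool_pos: [0.5356, -0.1142, 0.1317]
eef_rot: [-0.062, 0.706, -0.063, -0.703]
wrist_force: [1.0, -0.3, 0.3]
gripper_width: 0.042
```

Run:
```python
from h import *
delta(.543,.2785,.129,0)
held('pink','w17.png',zg=.0987+.03)
```

```text
pos [ 0.5356 -0.1142  0.1317] yaw -10.21 width 0.042 F [ 1.  -0.3  0.3] t 21.9
shift cm [  0.19 -38.78   6.23] turn rad -0.178
stripes px [[322.0, 206.0], [322.0, 215.0], [322.0, 224.0], [322.0, 233.0], [322.0, 246.0]]
along -tool z cm [ 1.29  0.65  0.01 -0.65] tool y [0.09 0.09 0.09 0.08] centre along -0.08
```

View pics/w17.png

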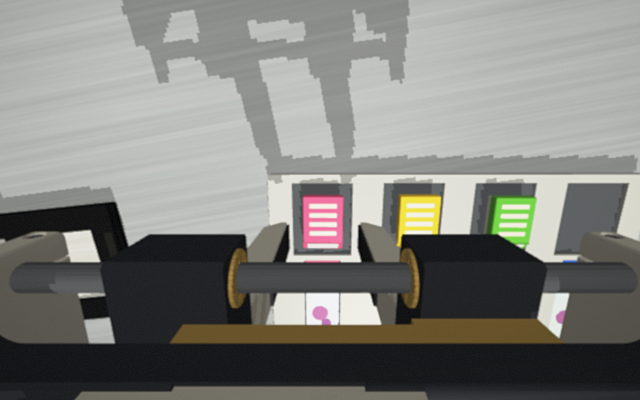

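Pink is placed at (322,222), with yellow and green still in order beside it. Next is blue, the large one in the tray.

Emit:
move_arm(rows=[[[0,-3.88,0.62],0,0.5],[[0,-3.88,0.62],0,0.5],[[0,-3.88,0.62],0,0.5],[[0,-3.88,0.62],0,0.5],[[0,-3.88,0.62],0,0.5],[[0,-3.88,0.62],0,0.5],[[0,-3.88,0.62],0,0.5],[[0,-3.88,0.62],0,0.5]])

```text
time_s: 22.75
tool_pos: [0.54, 0.2022, 0.1289]
eef_rot: [0.063, -0.704, 0.063, 0.704]
wrist_force: [0.4, -0.5, 0.2]
gripper_width: 0.0464
```

Emit:
move_arm(rows=[[[0,-3.88,0.62],0,0.5],[[0,-3.88,0.62],0,0.5],[[0,0,0],-0.09,0.5],[[0,0,0],-0.088,0.5],[[0,0,0],0,0.5],[[0,0,0],0,0.5]])

```text
time_s: 23.35
tool_pos: [0.5417, 0.2791, 0.1288]
eef_rot: [0.001, -0.707, 0.001, 0.707]
wrist_force: [-0.2, -0.6, -1.3]
gripper_width: 0.0465
```

Run:
```python
from h import *
delta(.543,.2795,.0985,0)
held('blue','w18.png',zg=.0987+.03)
```

```text
pos [0.5417 0.2791 0.1288] yaw -0.15 width 0.0465 F [-0.2 -0.6 -1.3] t 23.35
shift cm [ 3.03 -0.04 -0.13] turn rad -0.003
stripes px [[322.0, 204.0], [322.0, 214.0], [322.0, 223.0], [322.0, 232.0], [322.0, 245.0]]
along -tool z cm [ 1.32  0.68  0.   -0.65] tool y [0.04 0.03 0.02 0.04] centre along -0.06
stripes px [[196.0, 202.0], [193.0, 212.0], [191.0, 217.0], [190.0, 223.0], [188.0, 228.0]]
along -tool z cm [1.52 0.84 0.43 0.03] tool y [-8.43 -8.73 -8.89 -9.02] centre along 0.3
```

View pics/w18.png

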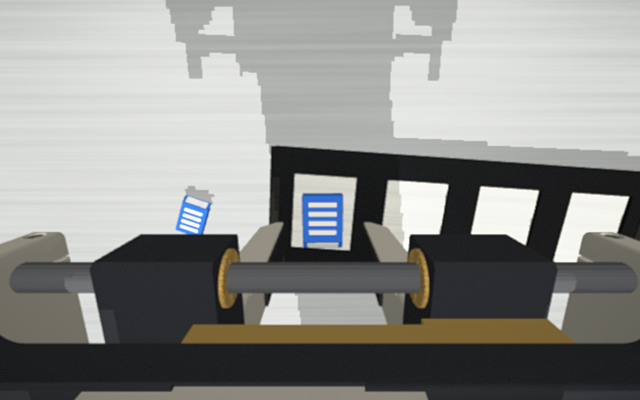

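The large blue block is between the fingers at (322,219). The small one at (193,215) is well clear of them.

Emit:
move_arm(rows=[[[0.8,-0.08,0.05],0,0.5],[[0.8,0,0],0,0.5],[[0.8,0,0],0,0.5],[[0.65,0,0],0,0.5],[[0,0,0],0,0.5],[[0,0,0],0,0.5]])

```text
time_s: 24.0
tool_pos: [0.5413, 0.2799, 0.0981]
eef_rot: [0.0, -0.707, 0.0, 0.707]
wrist_force: [-0.3, 0.1, -0.1]
gripper_width: 0.0466
```

Emit:
move_arm(rows=[[[0,0,0],0,0.2],[[0,0,0],0,0.2],[[0,0,0],0,0.2],[[0,0,0],0,0.2],[[0,0,0],0,0.2]], force=12)

```text
time_s: 24.5
tool_pos: [0.5415, 0.2801, 0.0987]
eef_rot: [-0.0, 0.707, -0.0, -0.707]
wrist_force: [-0.2, -0.4, 1.6]
gripper_width: 0.0278
```

Emit:
move_arm(rows=[[[-0.5,0,0],0,0.2],[[-1,0,0],0,0.2],[[-1.5,0,0],0,0.2],[[0,0,0],0,0.2],[[0,0,0],0,0.2]])

```text
time_s: 25.0
tool_pos: [0.5417, 0.2801, 0.1291]
eef_rot: [-0.0, 0.708, 0.0, -0.707]
wrist_force: [-0.1, -0.2, -0.7]
gripper_width: 0.0281
```

Run:
```python
from h import *
delta(.498,-.3093,.1290,-10.2)
held('blue','w19.png')
```

```text
pos [0.5417 0.2801 0.1291] yaw -0.01 width 0.0281 F [-0.1 -0.2 -0.7] t 25.0
shift cm [-2.000e-02  5.894e+01  4.360e+00] turn rad 0.178
stripes px [[324.0, 218.0], [323.0, 228.0], [323.0, 239.0], [323.0, 250.0]]
along -tool z cm [ 1.35  0.71  0.03 -0.6 ] tool y [0.13 0.09 0.09 0.09] centre along -0.03
stripes px [[198.0, 201.0], [195.0, 211.0], [193.0, 217.0], [192.0, 223.0], [190.0, 228.0]]
along -tool z cm [2.33 1.75 1.41 1.08] tool y [-6.97 -7.23 -7.36 -7.47] centre along 1.24
```

Emit:
move_arm(rows=[[[0,4.2,0.31],0,0.2],[[0,4.2,0.31],0,0.2],[[0,4.2,0.31],0,0.2],[[0,4.2,0.31],0,0.2],[[0,4.2,0.31],0,0.2],[[0,4.2,0.31],0,0.2],[[0,4.2,0.31],0,0.2],[[0,4.2,0.31],0,0.2]])

```text
time_s: 25.85
tool_pos: [0.5158, -0.0575, 0.1279]
eef_rot: [0.0, -0.707, -0.0, 0.707]
wrist_force: [0.4, 0.1, 0.0]
gripper_width: 0.0277
```

Emit:
move_arm(rows=[[[0,4.2,0.31],0,0.2],[[0,4.2,0.31],0,0.2],[[0,4.2,0.31],0,0.2],[[0,4.2,0.31],0,0.2],[[0,4.2,0.31],0,0.2],[[0,4.2,0.31],0,0.2],[[0,0,0],0.09,0.2],[[0,0,0],0.088,0.2]])

```text
time_s: 26.65
tool_pos: [0.4971, -0.3095, 0.1274]
eef_rot: [0.065, -0.704, 0.065, 0.704]
wrist_force: [-1.4, 1.1, -0.6]
gripper_width: 0.0279
```

Emit:
move_arm(rows=[[[0,0,0],0,0.2],[[0,0,0],0,0.2],[[0,0,0],0,0.2]])

```text
time_s: 26.95
tool_pos: [0.4979, -0.3075, 0.1282]
eef_rot: [0.062, -0.704, 0.062, 0.705]
wrist_force: [0.7, -0.4, -0.3]
gripper_width: 0.0279
```

Run:
```python
from h import *
delta(.498,-.3093,.0988,-10.2)
held('blue','w20.png')
```

```text
pos [ 0.4979 -0.3075  0.1282] yaw -10.08 width 0.0279 F [ 0.7 -0.4 -0.3] t 26.95
shift cm [ 2.94  0.18 -0.05] turn rad 0.002
stripes px [[323.0, 218.0], [323.0, 228.0], [323.0, 239.0], [323.0, 250.0]]
along -tool z cm [ 1.35  0.71  0.03 -0.6 ] tool y [0.14 0.12 0.12 0.11] centre along -0.02
```

View pics/w20.png

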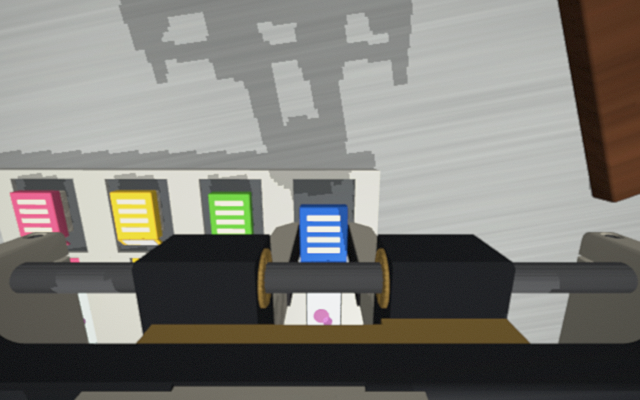

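Blue is held over the last pocket at (323,235). The wooden board on the right is clear of the gripper. I lower and release.

Emit:
move_arm(rows=[[[1,0.18,-0.08],0,0.2],[[1,0,0],0,0.2],[[0.6,0,0],0,0.2],[[0.35,0,0],0,0.2],[[0,0,0],0,0.2],[[0,0,0],0,0.2]])

```text
time_s: 27.6
tool_pos: [0.4983, -0.3099, 0.0986]
eef_rot: [0.063, -0.704, 0.063, 0.704]
wrist_force: [0.8, -0.2, -1.0]
gripper_width: 0.0277
```

Emit:
move_arm(rows=[[[0,0,0],0,0.45],[[0,0,0],0,0.45],[[0,0,0],0,0.45],[[0,0,0],0,0.45]])

```text
time_s: 28.0
tool_pos: [0.4984, -0.3099, 0.099]
eef_rot: [-0.063, 0.704, -0.063, -0.704]
wrist_force: [0.2, 0.3, 0.0]
gripper_width: 0.0417
```

Emit:
move_arm(rows=[[[-0.5,0,0],0,0.45],[[-1.2,0,0],0,0.45],[[-2,0,0],0,0.45],[[-2.5,0,1.5],0,0.45],[[0,-3,2.5],0,0.45],[[0,-3,2.5],0,0.45],[[0,-3,2.5],0,0.45],[[0,-1,1],0,0.45]])

```text
time_s: 28.8
tool_pos: [0.4157, -0.1908, 0.1616]
eef_rot: [0.063, -0.704, 0.062, 0.705]
wrist_force: [-0.0, 1.3, -0.5]
gripper_width: 0.0421
```

Emit:
move_arm(rows=[[[0,0,0],0,0.45],[[0,0,0],0,0.45],[[0,0,0],0,0.45]])

```text
time_s: 29.1
tool_pos: [0.419, -0.1954, 0.1615]
eef_rot: [-0.063, 0.705, -0.064, -0.704]
wrist_force: [0.0, 0.2, 0.1]
gripper_width: 0.0417
```

Run:
```python
from h import *
delta(.42,-.2,.16,-10.2)
import pickle
p,d,c=shot('wrist','w21.png'); pickle.dump((p,d,c),open('pics/w21.pkl','wb'))
p,d,c=shot('side','s21.png'); p,d,c=shot('scene','sc21.png')
```

```text
pos [ 0.419  -0.1954  0.1615] yaw -10.24 width 0.0417 F [0.  0.2 0.1] t 29.1
shift cm [ 0.15  0.43 -0.18] turn rad -0.001
```

View pics/w21.png

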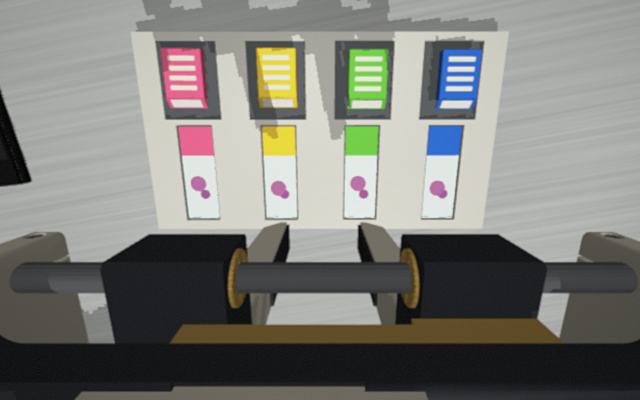

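View pics/s21.png

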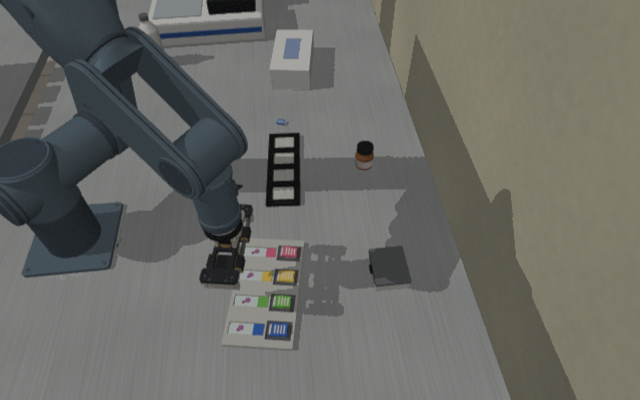

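View pics/sc21.png

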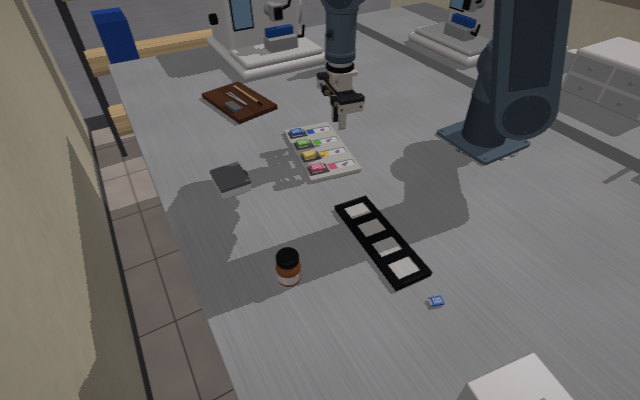

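All four blocks are in the pockets of their own colour: pink (185,78), yellow (277,78), green (367,78), blue (459,78) in the wrist view. The jar and box look unmoved in the side and scene views. I take one shifted view for heights and yaw, then hand in.

Emit:
move_arm(rows=[[[0,-3,0],0,0.45],[[0,-3,0],0,0.45],[[0,0,0],0,0.45],[[0,0,0],0,0.45]])

```text
time_s: 29.65
tool_pos: [0.4287, -0.1348, 0.1609]
eef_rot: [0.062, -0.704, 0.063, 0.704]
wrist_force: [-0.4, 0.2, 0.3]
gripper_width: 0.0419
```

Run:
```python
from h import *
import pickle
p,d,c=pickle.load(open('pics/w21.pkl','rb')); q,e,k=shot('wrist','w22.png')
P={'pink':(.534,-.1132),'yellow':(.522,-.1786),'green':(.510,-.244),'blue':(.498,-.3095)}
a=np.radians(-10.2); ax=np.array([np.cos(a),np.sin(a)]); ay=np.array([-ax[1],ax[0]])
for col in HS:
    A=stripes(p[:120],c,col,.0225,300); B=stripes(q[:120],k,col,.0225,300)
    A=min(A,key=lambda o:np.linalg.norm(o[1].mean(0)-P[col])) ; B=min(B,key=lambda o:np.linalg.norm(o[1].mean(0)-P[col]))
    W=A[1][:4]; v=W[0]-W[3]; D=W.mean(0)-P[col]
    print(col,'yaw',round(np.degrees(np.arctan2(v[1],v[0])),1),'off along mm',round(1000*D@ax-4,1),'across',round(1000*D@ay,1),'tri z',[round(float(tri(c,u,k,w)[2]),4) for u,w in zip(A[0][:4],B[0][:4])])
for n,f in (('side','s21.png'),('scene','sc21.png')):
    x=cv2.imread(f'pics/{n}0.png').astype(int); y=cv2.imread('pics/'+f).astype(int)
    for nm,s in (('jar',(slice(140,172),slice(352,378)) if n=='side' else (slice(246,288),slice(272,304))),('box',(slice(246,285),slice(368,410)) if n=='side' else (slice(162,196),slice(208,252)))):
        print(n,nm,'mean diff',np.abs(x[s]-y[s]).mean().round(2))
```

```text
pink yaw -10.3 off along mm -0.2 across -2.2 tri z [0.0211, 0.0217, 0.0218, 0.0212]
yellow yaw -9.8 off along mm 0.2 across -2.7 tri z [0.0216, 0.0211, 0.0218, 0.0213]
green yaw -11.1 off along mm -0.5 across -1.9 tri z [0.0216, 0.0226, 0.0213, 0.022]
blue yaw -10.2 off along mm -0.5 across -1.2 tri z [0.0223, 0.0225, 0.0219, 0.022]
side jar mean diff 12.62
side box mean diff 12.32
scene jar mean diff 9.95
scene box mean diff 11.28
```

Run:
```python
from h import *
for n,f in (('side','s21.png'),('scene','sc21.png')):
    x=cv2.imread(f'pics/{n}0.png',0); y=cv2.imread('pics/'+f,0)
    B={'side':{'jar':(352,140,26,32),'box':(366,244,46,44)},'scene':{'jar':(272,246,32,42),'box':(208,162,44,34)}}[n]
    for nm,(u,v,w,h) in B.items():
        r_=cv2.matchTemplate(y[v-10:v+h+10,u-10:u+w+10],x[v:v+h,u:u+w],cv2.TM_CCOEFF_NORMED); _,m,_,l=cv2.minMaxLoc(r_)
        print(n,nm,'shift px',l[0]-10,l[1]-10,'score',round(m,3),x[v:v+h,u:u+w].mean(),y[v:v+h,u:u+w].mean())
print(r.sign_off())
```

```text
side jar shift px 0 0 score 0.891 68.70432692307692 74.53004807692308
side box shift px 0 0 score 0.861 80.5207509881423 71.77025691699605
scene jar shift px 0 0 score 0.94 69.2016369047619 62.036458333333336
scene box shift px 0 0 score 0.926 93.99732620320856 82.9057486631016
the job is handed in; nothing more can be done
None
```

All four blocks (pink, yellow, green and the larger blue) are in the pockets of their matching slides on the light grey tray, and the job is handed in at about 30 s.

- **Position:** in the final wrist views the blocks' yaw is −9.8° to −11.1°, against a slide yaw of −10.2°. Each is within 0.5 mm of its pocket centre lengthwise. Crosswise they read 1–3 mm off, of which about 1 mm is the wrist camera's own sideways bias; each pocket leaves 8 mm on either side.
- **Height:** two-view heights of the block tops are 21–22.5 mm across each block. The expected figure is 23 mm, and they read the same before the move, so the blocks lie flat with the wax face still down.
- **Bystanders:** the jar and slide box show no pixel shift in either fixed view. Their plain brightness difference was not zero (10–13 grey levels on average), which I put down to exposure, shadow or image noise. The small blue look-alike was not touched.
- **Forces:** the wrist force readings stayed below about 2.5 N throughout.

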